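# Free the left-hand nut of the disc sharpener

## Task

The disc of the sharpener has to be changed, and nothing shows which hand the thread of the bar nut on top of it has. Grip that nut and first try it anticlockwise, seen from above, until it stops: that only tightens it, so the thread is left-handed; then turn it clockwise about a quarter turn to loosen it, and let go. Leave the similar nut on the solder reel stand as it is.

Things in the scene. Friction and masses are not known exactly. Their poses are not given: they have to be found in the camera images.
- disc_nut (a joint): Turn of the bar nut that clamps the disc of the sharpener, in rad, positive = CLOCKWISE seen from above; about 0 at the start (-0.02 to 0.08). Anticlockwise it goes to -0.2 and there stops dead; clockwise it turns to 2.1. It does not rise as it turns, has a steady drag of about 0.12 N m and stays where it is left.
- disc_nut_bar (a point): Point on the axis of the disc nut at the height to grip, 103 mm above the desk. Plain steel nut: round hub 28 mm wide at the foot, 15 mm high, and on it an upright finger bar 50 mm long, 11 mm thick, from 89 to 113 mm above the desk, to be pinched across its thickness from above. Site x = along the bar, y = across its thickness, z = up; it turns with the nut.
- reel_nut (a joint): Turn of the other nut, on the reel stand, in rad, positive = clockwise from above; 0 at the start. Not to be turned. (Tall fixed equipment stands left of centre: a hot-air wand on a post near x 0.53, y 0.28 and a lamp behind it; a black case 0.14 m high stands in the middle. Come to the nuts along the front edge of the desk.)
- reel_nut_bar (a point): The same point on the other nut, 79 mm above the desk, axes likewise. That nut has the same shape and size but sits on top of a reel of solder (blue flanges, 60 mm wide) on a round dark foot 92 mm wide, fixed to the desk. It is a bystander.
- sharpener: Disc sharpener, fixed to the desk, on the right of the desk, to the left or right of the reel stand: grey box 110 x 95 mm, 55 mm high, with a flat round grey grinding disc 80 mm wide on top (face 71 mm, steel flange 75 mm above the desk) and the disc nut in the middle. Origin: centre of the underside.

How it is judged (in metres and radians):
On the way, in this order (a step that is already met when the one before it is completed fails the run):
1. the disc nut has been tried anticlockwise, at least 7 degrees back towards its stop (value of joint disc_nut below -0.12 rad), for 0.1 s.
2. the disc nut has been turned clockwise to at least 60 degrees (value of joint disc_nut above 1.05 rad), for 0.2 s.
At the end, for the whole second after the job is handed in: The disc nut stands at least 60 degrees (1.05 rad) clockwise of its zero, at rest and released; the nut of the reel stand is within 10 degrees of where it was (value of joint disc_nut above 1.05 rad and velocity of joint disc_nut between -0.1 and 0.1 rad/s and value of joint reel_nut between -0.17 and 0.17 rad); the robot touches nothing.
It fails at once if the nut of the reel stand is turned by more than 10 degrees (value of joint reel_nut below -0.17 rad or value of joint reel_nut above 0.17 rad).
It also fails if it takes over 38 s, if anything falls off the work surface, if the arm or the gripper's body presses on something with over 40 N, if the wrist force passes 120 N, or if a joint passes its speed limit or range.

## Robot

A 6-joint arm with a two-finger parallel gripper is mounted at the origin on a cart in front of the work surface, level with it; the furniture and walls round the work are solid. World frame = base frame: x ahead of the robot, y to its left, z up, the work surface at z = 0. Lengths are in mm, angles in rad, forces in N, time in s.
With the tool pointing down it reaches from about 350 to 975 mm from the base axis. Payload 7.1 kg.
Tool frame: the origin (TCP) lies on the front face of the gripper's body, between the roots of the fingers; the fingertips stand 80 mm ahead of it and the grasp point (between the pads) lies 61 mm ahead of it; z points along the fingers, y is the line along which they close (so a half turn about z gives the same grasp; the last joint's range is limited). The gripper opens to 88 mm and grips with 3 to 60 N. Pads are 20 mm wide; open, the fingers measure 115 mm over their backs; the gripper's body (75 mm by 178 mm) begins 61 mm behind the grasp point.
Start: joints at [1.267, 0.423, 1.63, -0, 1.089, -0.019], TCP at [175.572, 599.817, 302.675] pointing down, gripper open.
Joint ranges: [-3, 3], [-0.9, 2.11], [0.09, 2.58], [-1.31, 4.45], [0.11, 2.69], [-2.54, 2.54]. Speed limits (rad/s): [2.39, 2.39, 3.01, 3.14, 3.14, 3.14].

## Interface

Orientations are given as a rotation vector (axis times angle).
In Python, from workcell import readout, vision, close_job gives the robot as it stands.
- The arm moves only by the tool servo_tool, never from a script. Its argument "plan" is a list that holds one entry, the list of rows, each a list of 7 numbers: the gripper command: -1 is fully open, 1 is shut, values between are in proportion, then the shift along the world's x, y, z in units of 40 mm (1.0 is 40 mm), then the turn, a rotation vector about the world's x, y, z in units of 5 degrees (1.0 is 5 degrees). A call has 1 to 5 rows; each row shifts and turns the commanded pose from where the row before left it; what a row does not reach is not made up. A row lasts 1/12 s, in which the tool goes at most 41.7 mm and 7.16 degrees, less where a joint would pass 70% of its speed; a pose out of reach is approached as far as the arm can. A call is refused whole if a number of a shift passes 1 or a number of a turn 1, either way. A call with a gripper value outside its range is refused whole. The fingers move at their own pace and stop on an object; the grip force is fixed at half the most. Time passes only in rows, so rows that do not move let the fingers close. It gives the time, the measured TCP pose, the force, the opening and the grip force at its end, in the units of the state.
- readout.get_obs(): the state, without advancing time (a new reading comes with each control period).
- vision.get_image(name): name is "scene" or "top" or "wrist"; returns the picture (384x512x3 uint8, red, green, blue); there is no depth.
- vision.camera_params(name): a dict with "fx", "fy", "cx", "cy" (pixels), "rvec" (rotation vector, rad) and "tvec" (3), from world to camera coordinates, as OpenCV has them; the wrist camera has in their place "hand_eye" (4x4, takes a point from camera to tool coordinates, whose origin is the TCP and whose axes are the flange's). Camera axes: x right, y down, z forward; pixel columns grow to the right and rows downward; lengths in mm; the calibration is good to about 2 mm. A picture is of the moment at which its call begins: read the wrist's pose just before it. camera_params takes no time and is no camera call.
- close_job(): hands the job in; it is judged then, once.
The state is a dict: "t": time; "qpos": joint angles; "qvel": joint speeds; "joint_torque": joint torques, N m; "ee_pos": TCP position; "orientation": TCP orientation; "ft_force": force on the tool from outside, world axes, zero at the start; "moment": the same for the moment, N m; "width": finger opening in mm; "grasp_force": force on a finger pad.
Only numpy, scipy, OpenCV 4.12 (cv2) and the standard library are available. Lean on these libraries where they do the work, as an engineer would, in place of code of your own. Each camera call takes 0.05 s, during which the arm holds its last target. There are 200 camera calls.

## Working session

There is one attempt and no reset: what is moved stays moved. The work goes in short steps, Python scripts to look and compute and a tool call to move; the robot and the scene stay as the last step left them, time stands still between calls to the robot, and variables do not carry over. Pictures are saved under pics/ and viewed, at most 10 in all, crops included, and the job is handed in when it is done.

Besides the shell and the picture viewer there is one more tool, called after "Request:" as name([rows], argument=value, ...), one row to a line, values as JSON. servo_tool: Moves the arm, as the interface text tells. Its arguments: {"type":"object","properties":{"plan":{"type":"array"}},"required":["plan"]}

```bash
mkdir -p pics; python3 - <<'E'
from workcell import readout, vision
import cv2,numpy as np
a=[]
for n in ("scene","top"):
    im=vision.get_image(n); cv2.imwrite(f"pics/{n}.png",im[:,:,::-1])
    print(n,vision.camera_params(n))
print(vision.camera_params("wrist"))
o=readout.get_obs();print(o)
E
```

```text
scene {'fx': 466.2987937517533, 'fy': 466.2987937517533, 'cx': 248.68427752983692, 'cy': 187.18630887991614, 'rvec': array([ 1.77252705, -1.0190721 ,  0.66900346]), 'tvec': array([-529.60456812,  204.52789021,  635.28501943])}
top {'fx': 378.38847356657857, 'fy': 378.38847356657857, 'cx': 250.78147076770207, 'cy': 189.56456047630584, 'rvec': array([ 2.18047526, -2.18190323,  0.0281769 ]), 'tvec': array([-282.96767379,  479.86532918,  926.27368456])}
{'fx': 335.1760150099184, 'fy': 335.1760150099184, 'cx': 256.60536462543627, 'cy': 189.19098088783036, 'hand_eye': array([[-5.89937070e-04, -9.61965452e-01, -2.73170498e-01,
         7.44780729e+01],
       [ 9.99999824e-01, -5.86596922e-04, -9.39010344e-05,
        -1.18668618e-01],
       [-6.99114221e-05, -2.73170505e-01,  9.61965628e-01,
        -8.24701960e+01],
       [ 0.00000000e+00,  0.00000000e+00,  0.00000000e+00,
         1.00000000e+00]])}
{'t': 0.1, 'qpos': array([ 1.26698327e+00,  4.23813853e-01,  1.63060993e+00, -3.19958443e-05,
        1.08860028e+00, -1.89957603e-02]), 'qvel': array([-0.00078463, -0.00133185, -0.00189736,  0.00114362,  0.00085879,
       -0.00032966]), 'joint_torque': array([ 3.13237308e-06, -5.45610702e+01, -2.74323767e+01,  6.44546072e-02,
        1.89482857e-02, -6.50521685e-06]), 'ee_pos': array([175.47478639, 599.45022164, 301.94991675]), 'orientation': array([-4.45827405e-01, -3.10959287e+00,  2.22624929e-03]), 'ft_force': array([ 0.00870653, -0.4417055 , -0.43001833]), 'moment': array([-0.01266552, -0.00490304, -0.0336381 ]), 'grasp_force': 0.0, 'width': 88.11672221348617}
```

View pics/top.png

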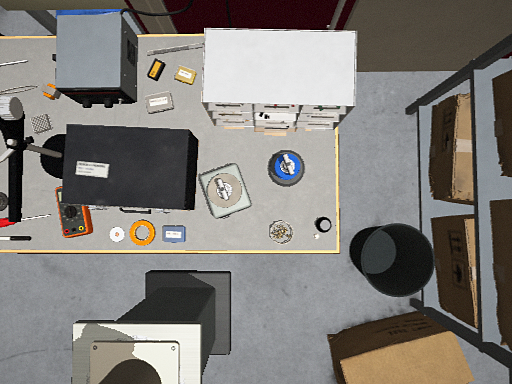

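View pics/scene.png

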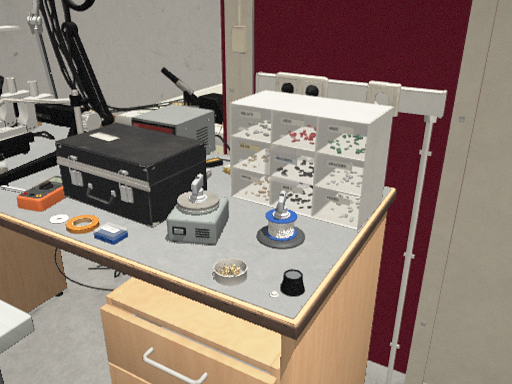

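The top view shows the sharpener's disc at about (224,189), left of the reel nut at (287,166). The case is directly left of the sharpener and the drawer cabinet is behind it.

```bash
cat > h.py <<'E'
import numpy as np,cv2
from workcell import readout, vision
def ray(n,uv,z,obs=None):
    p=vision.camera_params(n)
    d=np.array([(uv[0]-p['cx'])/p['fx'],(uv[1]-p['cy'])/p['fy'],1])
    if n=="wrist":
        R=cv2.Rodrigues(np.array(obs['orientation']))[0];H=p['hand_eye']
        c=R@H[:3,3]+obs['ee_pos'];d=R@H[:3,:3]@d
    else:
        R=cv2.Rodrigues(p['rvec'])[0];c=-R.T@p['tvec'];d=R.T@d
    return c+d*(z-c[2])/d[2]
E
python3 - <<'E'
from h import *
for uv,z in [((224,189),71),((287,166),79),((340,252),0),((203,125),140),((195,209),140),((65,200),140),((203,105),200),((215,215),55)]: print(uv,ray("top",uv,z).round())
im=cv2.imread("pics/top.png")[145:225,185:315]
cv2.imwrite("pics/c.png",cv2.resize(im,None,fx=6,fy=6,interpolation=cv2.INTER_CUBIC))
E
```

```text
(224, 189) [ 478. -223.   71.]
(287, 166) [ 530. -368.   79.]
(340, 252) [ 326. -502.    0.]
(203, 125) [ 612. -184.  140.]
(195, 209) [ 431. -168.  140.]
(65, 200) [451. 113. 140.]
(203, 105) [ 639. -193.  200.]
(215, 215) [ 418. -201.   55.]
```

View pics/c.png

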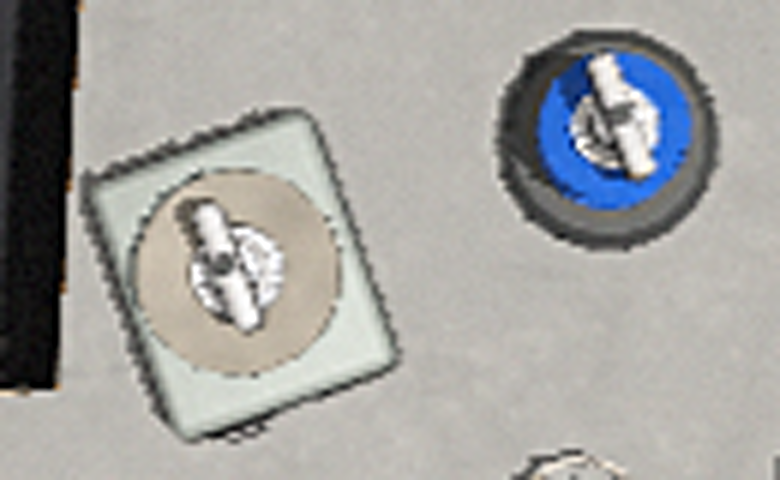

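The bar is at about 22° from x (its far end leans left). Because the case stands about 55 mm to the side, I'll part-close the fingers before going down. First I move along the front.

Request:
servo_tool([
  [[0.3,0,-1,0,0,0,-1],[0.3,0,-1,0,0,0,-1],[0.3,0,-1,0,0,0,-1],[0.3,0,-1,0,0,0,-1],[0.3,0,-1,0,0,0,-1]],
])

```text
t: 0.52
ee_pos: [175.1, 397.7, 302.1]
orientation: [1.114, 2.937, -0.002]
ft_force: [-0.2, -1.0, -0.7]
width: 58.1
grasp_force: 0.0
```

Request:
servo_tool([
  [[0.3,0.6,-0.75,0,0,0,-1],[0.3,0.6,-0.75,0,0,0,-1],[0.3,0.6,-0.75,0,0,0,-1],[0.3,0.6,-0.75,0,0,0,-1],[0.3,0.6,-0.75,0,0,0,-1]],
])

```text
t: 0.93
ee_pos: [296.0, 248.2, 302.7]
orientation: [1.723, 2.627, 0.0]
ft_force: [0.3, 0.3, 0.4]
width: 31.0
grasp_force: 0.0
```

```bash
python3 - <<'E'
from h import *
o=readout.get_obs()
for k in ("t","ee_pos","qpos","orientation","ft_force","width"): print(k,np.round(o[k],3))
R=cv2.Rodrigues(o['orientation'])[0];print(np.degrees(np.arctan2(R[1,1],R[0,1])))
p=lambda u,v,z:ray("top",(185+u/6,145+v/6),z)
a,b,d=p(203,207,113),p(250,325,113),p(236,272,71)
print(a,b,(a+b)/2,d,np.degrees(np.arctan2(*(a-b)[1::-1])))
E
```

```text
t 0.933
ee_pos [296.05  248.157 302.747]
qpos [0.667 0.06  2.123 0.    0.958 0.257]
orientation [1.723 2.627 0.   ]
ft_force [0.294 0.259 0.417]
width 30.997
23.471384100645952
[ 496.45614073 -215.68105392  113.        ] [ 453.09740239 -233.13154571  113.        ] [ 474.77677156 -224.40629982  113.        ] [ 474.68339916 -223.82857922   71.        ] 21.923192683441137
```

Request:
servo_tool([
  [[0.3,0.35,-0.95,0,0,0,-1],[0.3,0.35,-0.95,0,0,0,-1],[0.3,0.35,-0.95,0,0,0,-1],[0.3,0.35,-0.95,0,0,0,-1],[0.3,0.35,-0.95,0,0,0,-1]],
])

```text
t: 1.35
ee_pos: [365.6, 57.8, 302.8]
orientation: [2.251, 2.191, 0.0]
ft_force: [0.6, 0.4, -0.5]
width: 30.7
grasp_force: 0.0
```

Request:
servo_tool([
  [[0.3,0.25,-0.9,0,0,0,-1],[0.3,0.25,-0.9,0,0,0,-1],[0.3,0.25,-0.9,0,0,0,-1],[0.3,0.25,-0.9,0,0,0,-1],[0.3,0.25,-0.9,0,0,0,-1]],
])

```text
t: 1.77
ee_pos: [415.4, -122.2, 302.6]
orientation: [-2.673, -1.651, 0.0]
ft_force: [0.5, 1.5, 0.3]
width: 30.7
grasp_force: 0.0
```

Request:
servo_tool([
  [[0.3,0.3,-0.5,0,0,0,-1],[0.3,0.3,-0.5,0,0,0,-1],[0.3,0.3,-0.5,0,0,0,-1],[0.3,0.3,-0.5,0,0,0,-1],[0.3,0.3,-0.5,0,0,0,-1]],
])

```text
t: 2.18
ee_pos: [475.8, -221.3, 302.3]
orientation: [-2.966, -1.033, 0.001]
ft_force: [0.1, -0.3, -0.0]
width: 31.0
grasp_force: 0.0
```

Request:
servo_tool([
  [[0.3,0,0,0,0,0,-1],[0.3,0,0,0,0,0,-1],[0.3,0,0,0,0,0,-1],[0.3,0,0,0,0,0,-0.2],[0.3,0,0,0,0,0,0]],
])

```text
t: 2.6
ee_pos: [475.4, -220.1, 302.4]
orientation: [-3.08, -0.62, 0.001]
ft_force: [-0.2, -1.0, -0.0]
width: 30.5
grasp_force: 0.0
```

```bash
python3 - <<'E'
from h import *
import pickle
o=readout.get_obs(); im=vision.get_image("wrist"); pickle.dump(o,open("o.pkl","wb"))
cv2.imwrite("pics/w1.png",im[:,:,::-1])
for k in ("t","ee_pos","qpos","orientation","ft_force","width"): print(k,np.round(o[k],3))
R=cv2.Rodrigues(o['orientation'])[0];print(np.degrees(np.arctan2(R[1,1],R[0,1])))
E
```

```text
t 2.6
ee_pos [ 475.39  -220.121  302.419]
qpos [-0.456  0.276  1.852 -0.     1.014  0.717]
orientation [-3.08e+00 -6.20e-01  1.00e-03]
ft_force [-0.159 -1.037 -0.041]
width 30.545
-67.25088890466156
```

View pics/w1.png

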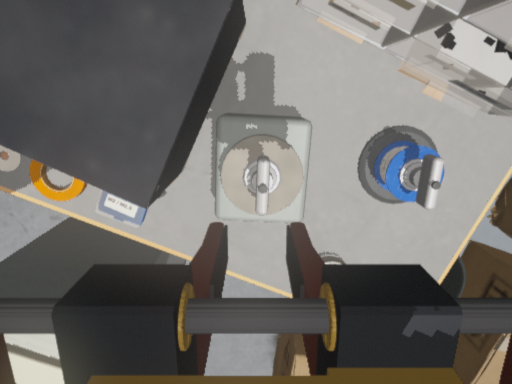

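The wrist view shows the disc nut's bar upright in the image, with ends at about (263,157) and (263,214), between the fingers and aligned with them.

```bash
python3 - <<'E'
from h import *
import pickle
o=pickle.load(open("o.pkl","rb"))
a,b,d=[ray("wrist",u,z,o) for u,z in (((263,156.5),113),((263,214),113),((261.5,176),71))]
print(a,b,(a+b)/2,d,np.degrees(np.arctan2(*(a-b)[1::-1])))
E
```

```text
[ 501.0472863  -215.22254898  113.        ] [ 454.93693915 -234.80859823  113.        ] [ 477.99211273 -225.0155736   113.        ] [ 476.28368513 -224.99105818   71.        ] 23.0140734867172
```

Request:
servo_tool([
  [[0.3,0.03,-0.12,-0.4,0,0,0],[0.3,0,0,-0.8,0,0,0],[0.3,0,0,-0.8,0,0,0],[0.3,0,0,-0.8,0,0,0],[0.3,0,0,-0.6,0,0,0]],
])

```text
t: 3.07
ee_pos: [476.0, -224.5, 164.6]
orientation: [-3.079, -0.622, 0.002]
ft_force: [-0.6, -0.5, -0.5]
width: 31.2
grasp_force: 0.0
```

Request:
servo_tool([
  [[0.3,0,0,0,0,0,0],[1,0,0,0,0,0,0],[1,0,0,0,0,0,0],[1,0,0,0,0,0,0],[1,0,0,0,0,0,0]],
])

```text
t: 3.48
ee_pos: [477.0, -224.6, 167.9]
orientation: [3.08, 0.618, 0.002]
ft_force: [-0.1, 4.6, -1.4]
width: 17.4
grasp_force: 30.0
```

Request:
servo_tool([
  [[1,0,0,0,0,0,0],[1,0,0,0,0,0,0],[1,0,0,0,0,0,0],[1,0,0,0,0,0,0],[1,0,0,0,0,0,0]],
])

```text
t: 3.9
ee_pos: [477.0, -224.7, 167.7]
orientation: [3.08, 0.618, 0.002]
ft_force: [-0.1, 6.5, 1.1]
width: 16.7
grasp_force: 30.0
```

```bash
cat > s.py <<'E'
from h import *
o=readout.get_obs()
for k in ("t","ee_pos","qpos","ft_force","moment","width","grasp_force"): print(k,np.round(o[k],3))
R=cv2.Rodrigues(o['orientation'])[0];print(np.degrees(np.arctan2(R[1,1],R[0,1])),R[:,2])
E
python3 s.py
```

```text
t 3.9
ee_pos [ 477.042 -224.682  167.733]
qpos [-4.630e-01  4.840e-01  1.929e+00  1.000e-03  7.280e-01  7.110e-01]
ft_force [-0.077  6.457  1.132]
moment [0.937 0.223 0.058]
width 16.711
grasp_force 30.004
-67.30932601613844 [ 1.00426825e-03  7.62969610e-05 -9.99999493e-01]
```

Width 16.7 mm is more than the bar's 11 mm, so I'll look before turning.

```bash
python3 - <<'E'
from h import *
im=vision.get_image("wrist")
a=cv2.resize(im[150:384,130:390],None,fx=2,fy=2)
b=cv2.resize(vision.get_image("scene")[140:257,120:250],None,fx=4,fy=4,interpolation=cv2.INTER_CUBIC)
b=b[:468,:270+0] if 0 else cv2.resize(b,(270,243))
c=np.zeros((468,790,3),np.uint8);c[:,:520]=a;c[:243,520:]=b
cv2.imwrite("pics/w2.png",c[:,:,::-1])
E
```

```text
(no output)
```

View pics/w2.png

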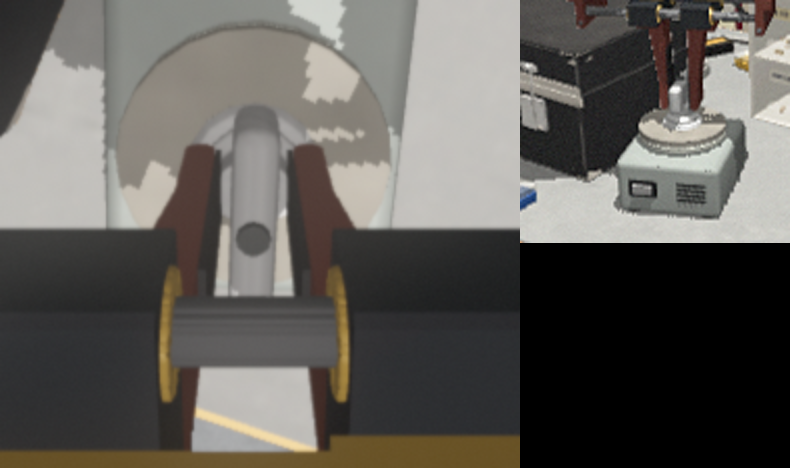

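The fingers straddle the bar but do not touch it. The tips (z≈88) are pinching the rounded hub, so I'll open, rise 10 mm and grip again.

Request:
servo_tool([
  [[0.3,0,0,0,0,0,0],[0.3,0,0,0,0,0,0],[0.3,0,0,0.25,0,0,0],[0.3,0,0,0,0,0,0],[1,0,0,0,0,0,0]],
])

```text
t: 4.42
ee_pos: [477.5, -225.5, 177.9]
orientation: [3.078, 0.617, 0.003]
ft_force: [0.4, -0.3, -0.3]
width: 26.7
grasp_force: 0.0
```

Request:
servo_tool([
  [[1,0,0,0,0,0,0],[1,0,0,0,0,0,0],[1,0,0,0,0,0,0],[1,0,0,0,0,0,0],[1,0,0,0,0,0,0]],
])

```text
t: 4.83
ee_pos: [476.6, -224.8, 176.7]
orientation: [-3.08, -0.617, 0.001]
ft_force: [-1.1, 1.6, 3.5]
width: 11.0
grasp_force: 29.9
```

```bash
python3 s.py
```

```text
t 4.833
ee_pos [ 476.647 -224.813  176.673]
qpos [-0.463  0.469  1.926  0.     0.748  0.712]
ft_force [-1.084  1.615  3.538]
moment [ 0.344  0.228 -0.08 ]
width 11.023
grasp_force 29.883
-67.32829502198686 [-4.11796271e-04  4.08680014e-04 -9.99999832e-01]
```

Width is now 11.0 mm, so the grip is on the bar. Next I try it anticlockwise (+z).

Request:
servo_tool([
  [[1,0,0,0,0,0,0.4],[1,0,0,0,0,0,0.4],[1,0,0,0,0,0,0.4],[1,0,0,0,0,0,0.4],[1,0,0,0,0,0,0.4]],
])

```text
t: 5.25
ee_pos: [476.6, -224.8, 176.7]
orientation: [-3.013, -0.886, 0.0]
ft_force: [-0.6, 2.2, 4.6]
width: 11.1
grasp_force: 29.9
```

```bash
python3 s.py
```

```text
t 5.25
ee_pos [ 476.63  -224.751  176.664]
qpos [-0.463  0.469  1.926  0.     0.748  0.535]
ft_force [-0.645  2.156  4.645]
moment [ 0.288  0.362 -0.35 ]
width 11.064
grasp_force 29.879
-57.23939203928595 [-4.41475341e-04  5.58468452e-04 -9.99999747e-01]
```

Request:
servo_tool([
  [[1,0,0,0,0,0,0.2],[1,0,0,0,0,0,0.2],[1,0,0,0,0,0,0.2],[1,0,0,0,0,0,0],[1,0,0,0,0,0,0]],
])

```text
t: 5.67
ee_pos: [476.6, -224.8, 176.7]
orientation: [-2.99, -0.961, 0.0]
ft_force: [-1.9, 3.0, 5.0]
width: 11.4
grasp_force: 30.8
```

```bash
python3 s.py
```

```text
t 5.667
ee_pos [ 476.615 -224.776  176.652]
qpos [-4.630e-01  4.690e-01  1.926e+00  1.000e-03  7.480e-01  4.850e-01]
ft_force [-1.884  3.024  5.033]
moment [ 0.554  0.479 -0.645]
width 11.363
grasp_force 30.834
-54.35848965571279 [-3.37612350e-04  6.38894201e-04 -9.99999739e-01]
```

Moment rose to 0.65 N m and the bar cocked slightly in the pads (width 11.4), so it is at the stop after about 13°. Now clockwise.

Request:
servo_tool([
  [[1,0,0,0,0,0,-0.4],[1,0,0,0,0,0,-0.7],[1,0,0,0,0,0,-0.7],[1,0,0,0,0,0,-0.7],[1,0,0,0,0,0,-0.7]],
])

```text
t: 6.08
ee_pos: [476.7, -224.8, 176.7]
orientation: [-3.096, -0.534, 0.001]
ft_force: [-0.9, 2.3, 5.3]
width: 10.7
grasp_force: 30.0
```

Request:
servo_tool([
  [[1,0,0,0,0,0,-0.7],[1,0,0,0,0,0,-0.7],[1,0,0,0,0,0,-0.7],[1,0,0,0,0,0,-0.7],[1,0,0,0,0,0,-0.7]],
])

```text
t: 6.5
ee_pos: [476.7, -225.0, 176.7]
orientation: [3.141, 0.057, -0.0]
ft_force: [-1.4, 2.3, 4.8]
width: 10.7
grasp_force: 30.0
```

```bash
python3 s.py
```

```text
t 6.5
ee_pos [ 476.739 -225.05   176.685]
qpos [-4.630e-01  4.690e-01  1.926e+00 -1.000e-03  7.470e-01  1.071e+00]
ft_force [-1.443  2.294  4.76 ]
moment [0.318 0.362 0.105]
width 10.746
grasp_force 29.964
-87.90644251725094 [-2.25378051e-04 -4.48842478e-04 -9.99999874e-01]
```

Request:
servo_tool([
  [[1,0,0,0,0,0,-0.7],[1,0,0,0,0,0,-0.7],[1,0,0,0,0,0,-0.7],[1,0,0,0,0,0,-0.7],[1,0,0,0,0,0,-0.7]],
])

```text
t: 6.92
ee_pos: [476.7, -225.2, 176.7]
orientation: [3.113, -0.421, -0.0]
ft_force: [-2.5, 1.4, 4.3]
width: 10.8
grasp_force: 30.0
```

Request:
servo_tool([
  [[1,0,0,0,0,0,-0.7],[1,0,0,0,0,0,-0.7],[1,0,0,0,0,0,-0.7],[1,0,0,0,0,0,-0.7],[1,0,0,0,0,0,-0.7]],
])

```text
t: 7.33
ee_pos: [476.6, -225.4, 176.7]
orientation: [3.012, -0.889, -0.0]
ft_force: [-2.6, -0.6, 3.5]
width: 10.7
grasp_force: 30.0
```

Request:
servo_tool([
  [[1,0,0,0,0,0,-0.7],[1,0,0,0,0,0,-0.7],[1,0,0,0,0,0,-0.7],[1,0,0,0,0,0,-0.7],[1,0,0,0,0,0,-0.7]],
])

```text
t: 7.75
ee_pos: [476.5, -225.5, 176.7]
orientation: [2.841, -1.337, -0.0]
ft_force: [-3.6, -1.7, 4.0]
width: 10.6
grasp_force: 30.0
```

Request:
servo_tool([
  [[1,0,0,0,0,0,-0.4],[1,0,0,0,0,0,0],[1,0,0,0,0,0,0],[1,0,0,0,0,0,0],[1,0,0,0,0,0,0]],
])

```text
t: 8.17
ee_pos: [476.5, -225.5, 176.7]
orientation: [2.82, -1.382, -0.0]
ft_force: [-4.6, -3.4, 4.0]
width: 10.9
grasp_force: 29.9
```

```bash
python3 s.py
```

```text
t 8.167
ee_pos [ 476.479 -225.529  176.673]
qpos [-4.640e-01  4.690e-01  1.926e+00 -2.000e-03  7.470e-01  2.019e+00]
ft_force [-4.627 -3.437  3.988]
moment [-0.58   0.883 -0.153]
width 10.868
grasp_force 29.884
-142.2036148844747 [-5.25573894e-04 -9.12245226e-04 -9.99999446e-01]
```

Turned about 88° from the stop. Now I open, lift clear and check.

Request:
servo_tool([
  [[0.3,0,0,0,0,0,0],[0.3,0,0,0,0,0,0],[0.3,0,0,0,0,0,0],[0.3,0,0,0,0,0,0],[0.3,0,0,0.3,0,0,0]],
])

```text
t: 8.58
ee_pos: [475.9, -224.4, 187.0]
orientation: [-2.82, 1.384, 0.005]
ft_force: [-0.5, 1.1, 0.3]
width: 30.5
grasp_force: 0.0
```

Request:
servo_tool([
  [[0.3,0,0,0.7,0,0,0],[0.3,0,0,0.8,0,0,0],[0.3,0,0,0.8,0,0,0],[0.3,0,0,0.5,0,0,0],[0.3,0,0,0,0,0,0]],
])

```text
t: 9.0
ee_pos: [478.8, -225.8, 305.1]
orientation: [-2.82, 1.384, -0.013]
ft_force: [0.4, -0.1, 0.1]
width: 30.6
grasp_force: 0.0
```

```bash
python3 s.py; python3 - <<'E'
from h import *
im=vision.get_image("wrist")
cv2.imwrite("pics/w3.png",im[:,:,::-1])
E
```

```text
t 9.0
ee_pos [ 478.768 -225.805  305.139]
qpos [-0.463  0.277  1.843  0.     1.013  2.02 ]
ft_force [ 0.399 -0.109  0.057]
moment [ 0.083  0.12  -0.039]
width 30.59
grasp_force 0.0
-142.2876078078037 [ 0.00734183 -0.00355717 -0.99996672]
```

View pics/w3.png

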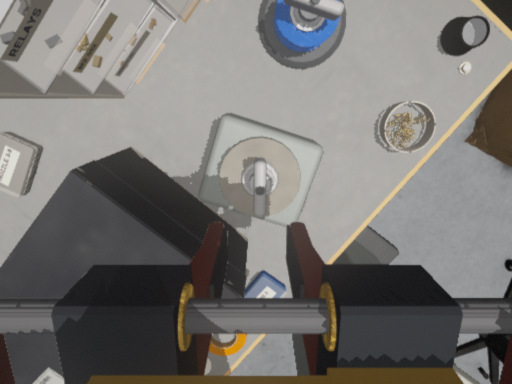

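The bar, at (261,158)–(261,215), stays in line with the tool. It has turned about 75° clockwise from where it started, and the gripper is clear.

```bash
python3 -c "
from workcell import close_job; print(close_job())"
```

```text
the job is handed in; nothing more can be done
None
```

I turned the disc nut anticlockwise until it stopped, then about 88° clockwise from the stop (about 75° past where it started), let go and lifted clear; the reel nut was not touched, and the job is handed in at about 9 s.

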